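# Strip-down parts to the assembly rack in reverse order

### The arm

A 7-joint arm with a two-finger parallel gripper is mounted at the origin on a cart in front of the work surface, level with it; the furniture and walls round the work are solid. World frame = base frame: x ahead of the robot, y to its left, z up, the work surface at z = 0. Lengths are in m, angles in degrees, forces in N, time in s.
With the tool pointing down it reaches from about 0.425 to 0.925 m from the base axis. Payload 6.8 kg.
Tool frame: the origin (TCP) lies between the finger pads; the fingertips stand 25 mm ahead of it and the grasp point (between the pads) lies 6 mm ahead of it; z points along the fingers, y is the line along which they close (so a half turn about z gives the same grasp; the last joint's range is limited). The gripper opens to 85 mm and grips with 20 to 120 N. Pads are 22 mm wide; open, the fingers measure 114 mm over their backs; the gripper's body (76 mm by 85 mm) begins 54 mm behind the grasp point. The pads swing forward as they close: fully open they stand 13 mm farther back than shut.
Start: joints at [-70.995, 27.33, 1.283, 89.118, -0.659, 63.558, -4.761], TCP at [0.287, 0.611, 0.256] pointing down, gripper open.
Joint ranges: [-169.35, 169.35], [-19.33, 120.38], [-80.79, 83.38], [13.8, 139.57], [-78.32, 258.32], [9.67, 109.79], [-169.56, 169.56]. Speed limits (degrees/s): [136.94, 136.94, 180, 180, 180, 180, 180].

### API

Orientations are given as [roll, pitch, yaw] about the fixed x, y, z axes, in that order (R = Rz(yaw) Ry(pitch) Rx(roll)).
In Python, from station import sense, get_image, sign_off gives the robot as it stands.
- The arm moves only by the tool send_rows, never from a script. Its argument "plan" is a list that holds one entry, the list of rows, each a list of 6 numbers: the shift along the world's x, y, z in units of 0.15 m (1.0 is 0.15 m), then the turn, a rotation vector about the world's x, y, z in units of 45 degrees (1.0 is 45 degrees). In form: [[[x, y, z, ax, ay, az], ...]]. A call has 1 to 5 rows; each row is the pose to reach, as a shift and turn from the pose commanded when the call began; what a row does not reach only later rows make up. A row lasts 1/12 s, in which the tool goes at most 41.7 mm and 7.16 degrees, less where a joint would pass 70% of its speed; a pose out of reach is approached as far as the arm can. A call with a number of a shift or a turn outside -1 to 1 is refused whole. A call with a gripper value outside its range is refused whole. "hand" is the opening, from -1 (shut) to 1 (fully open), set as the call begins (left out, the last holds). The fingers move at their own pace and stop on an object; the grip force is fixed at half the most. Time passes only in rows, so rows that repeat a pose let the fingers close. It gives the time, the measured TCP pose, the force, the opening and the grip force at its end, in the units of the state.
- sense(): the state, without advancing time (a new reading comes with each control period).
- get_image(name): name is "scene" or "side" or "wrist"; returns a dict with "img" (480x640x3 uint8, red, green, blue), "vfov" (degrees; the focal length in pixels is half the picture's height over the tangent of half this angle, whatever the lens; pixels are square), "cx", "cy" (the principal point, pixels), "D" ([k1, k2, p1, p2, k3] as OpenCV has them; the pictures are not rectified), "eye" and "rotation" of the camera in the world; the wrist camera has in their place "hand_eye" (4x4, takes a point from camera to tool coordinates, whose origin is the TCP and whose axes are the flange's). Camera axes: x right, y down, z forward; pixel columns grow to the right and rows downward; lengths in m; the calibration is good to about 2 mm. A picture is of the moment at which its call begins: read the wrist's pose just before it. There is no depth.
- sign_off(): hands the job in; it is judged then, once.
The state is a dict: "time": time; "joints": joint angles; "qd": joint speeds; "joint_torque": joint torques, N m; "tcp_pos": TCP position; "tool_rot": TCP orientation; "ft_force": force on the tool from outside, world axes, zero at the start; "ft_torque": the same for the moment, N m; "finger_gap": finger opening in m; "gripper_force": force on a finger pad.
Only numpy, scipy, OpenCV 4.12 (cv2) and the standard library are available. Lean on these libraries where they do the work, as an engineer would, in place of code of your own. Each camera call takes 0.05 s, during which the arm holds its last target. There are 200 camera calls.

### The job

The bolt and three bushes of a pivot joint stand in the blue blocks on the aluminium rail in the order in which they came off. Move them to the wooden assembly rack in reverse order, one to a pocket: the part that stands leftmost on the rail goes in the rightmost pocket of the rack, the next one in the pocket beside it, and so on, left and right as seen from the robot. Leave every part standing upright, the way up it was, on the floor of its pocket.

Things in the scene. Friction and masses are not known exactly. Their poses are not given: they have to be found in the camera images.
- bolt: black steel hex bolt standing on its head, threaded shank up: 52 mm tall; head 18 mm across the flats (21 mm across corners) and 8 mm high, shank 12 mm in diameter above it. 0.04 to 0.1 kg. Origin: centre of its underside, z up its axis. Stands loose and upright, anywhere within about 5 mm of the middle of its block's pocket.
- spacer: short wide grey steel bush, 22 mm in diameter, 20 mm tall. 0.04 to 0.1 kg. Origin: centre of its underside, z up its axis. Stands loose and upright, anywhere within about 5 mm of the middle of its block's pocket.
- bronze: bronze-coloured bush, 20 mm in diameter, 26 mm tall. 0.04 to 0.1 kg. Origin: centre of its underside, z up its axis. Stands loose and upright, anywhere within about 5 mm of the middle of its block's pocket.
- sleeve: tall narrow grey steel bush, 18 mm in diameter, 32 mm tall. 0.04 to 0.1 kg. Origin: centre of its underside, z up its axis. Stands loose and upright, anywhere within about 5 mm of the middle of its block's pocket.
- bolt_block: blue nylon block 64 x 56 x 14 mm screwed to the rail, with a square pocket 44 x 44 mm, 4 mm deep, in its top; it does not move. The bolt stands in it at the start. Origin: centre of its underside; pocket floor at z = +10 mm, rim at z = +14 mm in its frame; axes as the rail's
- spacer_block: blue nylon block 64 x 56 x 14 mm screwed to the rail, with a square pocket 44 x 44 mm, 4 mm deep, in its top; it does not move. The short wide bush stands in it at the start. Origin: centre of its underside; pocket floor at z = +10 mm, rim at z = +14 mm in its frame; axes as the rail's
- bronze_block: blue nylon block 64 x 56 x 14 mm screwed to the rail, with a square pocket 44 x 44 mm, 4 mm deep, in its top; it does not move. The bronze bush stands in it at the start. Origin: centre of its underside; pocket floor at z = +10 mm, rim at z = +14 mm in its frame; axes as the rail's
- sleeve_block: blue nylon block 64 x 56 x 14 mm screwed to the rail, with a square pocket 44 x 44 mm, 4 mm deep, in its top; it does not move. The tall narrow bush stands in it at the start. Origin: centre of its underside; pocket floor at z = +10 mm, rim at z = +14 mm in its frame; axes as the rail's
- rail: fixed flat aluminium bar 50 x 280 x 10 mm carrying the four blue blocks in a row, at y = +90, +30, -30 and -90 mm on it; which block (and part) is where changes from start to start. Origin: centre of its underside; +y along the row, to the left as seen from the robot; +x across it, away from the robot; turned at most 0.4 rad
- rack: fixed wooden board 76 x 256 x 20 mm with four empty square pockets in a row, each 44 x 44 mm and 5 mm deep (floor 15 mm above its underside), at x = 0, y = +90, +30, -30 and -90 mm on it. Origin: centre of its underside; +y along the row, to the left as seen from the robot; +x away from the robot; turned at most 0.4 rad. Lies left or right of the rail
There are look-alikes about, which are no part of the job. What is shaped like the bolt but green is not meant.

How it is judged:
By the outcome, as a careful person would: the job done as asked, in the order asked, and still so for the second after the job is handed in, with the robot touching nothing.
It also fails if it takes over 86 s, if anything falls off the work surface, if the arm or the gripper's body presses on something with over 40 N, if the wrist force passes 120 N, or if a joint passes its speed limit or range.

## Working session

There is one attempt and no reset: what is moved stays moved. The work goes in short steps, Python scripts to look and compute and a tool call to move; the robot and the scene stay as the last step left them, time stands still between calls to the robot, and variables do not carry over. Pictures are saved under pics/ and viewed, at most 14 in all, crops included, and the job is handed in when it is done.

Besides the shell and the picture viewer there is one more tool, called after "Emit:" by a JSON object that holds its "fn" and its "kwargs". send_rows: Moves the arm, as the interface text tells. Its arguments: {"type":"object","properties":{"plan":{"type":"array"},"hand":{"type":"number"}},"required":["plan"]}

```bash
mkdir -p pics; cat > h.py <<'E'
import numpy as np, cv2, pickle
from station import sense, get_image, sign_off
from scipy.spatial.transform import Rotation as R
def K(c):
    f=240/np.tan(np.radians(c['vfov'])/2); return np.array([[f,0,c['cx']],[0,f,c['cy']],[0,0,1]])
def grab(n,fn):
    s=sense(); c=get_image(n); cv2.imwrite('pics/'+fn+'.png',c['img'][:,:,::-1])
    if 'hand_eye' in c:
        H=np.array(c['hand_eye']); Rt=R.from_euler('xyz',s['tool_rot'],degrees=True).as_matrix()
        c['rotation']=Rt@H[:3,:3]; c['eye']=np.array(s['tcp_pos'])+Rt@H[:3,3]
    c['rotation']=np.array(c['rotation']); c['eye']=np.array(c['eye']); pickle.dump(c,open(fn+'.pkl','wb')); return c
def ld(fn): return pickle.load(open(fn+'.pkl','rb'))
def ray(c,uv):
    p=cv2.undistortPoints(np.array(uv,float).reshape(-1,1,2),K(c),np.array(c['D'],float)).reshape(-1,2)
    d=np.c_[p,np.ones(len(p))]@c['rotation'].T; return d
def onz(c,uv,z):
    d=ray(c,uv); return c['eye']+d*((z-c['eye'][2])/d[:,2])[:,None]
def proj(c,P):
    Rw=c['rotation'].T; return cv2.projectPoints(np.array(P,float).reshape(-1,1,3),cv2.Rodrigues(Rw)[0],-Rw@c['eye'],K(c),np.array(c['D'],float))[0].reshape(-1,2)
def tri(cs,uvs):
    A=[];b=[]
    for c,uv in zip(cs,uvs):
        d=ray(c,[uv])[0]; d/=np.linalg.norm(d); M=np.eye(3)-np.outer(d,d); A.append(M); b.append(M@c['eye'])
    A=np.vstack(A);b=np.hstack(b); x,_,_,_=np.linalg.lstsq(A,b,rcond=None); return x, np.linalg.norm(A@x-b)
E
python3 - <<'E'
from h import *
np.set_printoptions(precision=4,suppress=True)
s=sense(); print(s)
for n in('scene','side','wrist'):
    c=grab(n,n+'0'); print(n,c['eye'],c['rotation'],c['vfov'],c['cx'],c['cy'],c['D'])
a=cv2.imread('pics/scene0.png');b=cv2.imread('pics/side0.png')
E
```

```text
{'time': 0.0, 'joints': array([-70.9931,  27.3759,   1.2796,  89.1793,  -0.6601,  63.5571,
        -4.7627]), 'qd': array([ 0.1248, -0.0047, -0.0408,  0.0247,  0.1173, -0.0089, -0.032 ]), 'joint_torque': array([  0.0001, -59.6452,   1.6087, -28.1188,   0.0126,   0.0094,
        -0.    ]), 'tcp_pos': array([0.2872, 0.6103, 0.2553]), 'tool_rot': array([-179.8953,    0.0066,  154.799 ]), 'ft_force': array([ 1.0122,  0.5803, -1.2152]), 'ft_torque': array([-0.0138, -0.0136, -0.0614]), 'gripper_force': 0.0, 'finger_gap': 0.08550080011187497}
scene [-0.0926  0.7286  0.54  ] [-116.2285   -0.2261 -138.0923] 51.904279759741854 321.2176399988454 243.93873498937387 [-0.0849  0.      0.      0.      0.    ]
side [ 0.1094 -0.8169  0.4589] [-114.1383    1.4506  -30.568 ] 43.78474774333254 324.4485994522748 247.78526617849218 [0.0579 0.     0.     0.     0.    ]
wrist [0.218  0.6428 0.3727] [[ 0.4252  0.8638  0.2704]
 [ 0.9051 -0.4053 -0.1285]
 [-0.0014  0.2993 -0.9541]] 67.28092498167372 322.64462166219204 243.9358099826746 [0.022 0.    0.    0.    0.   ]
```

View pics/scene0.png

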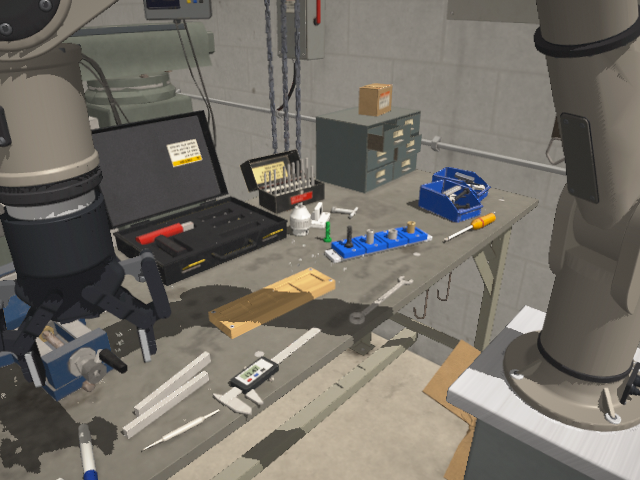

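View pics/side0.png

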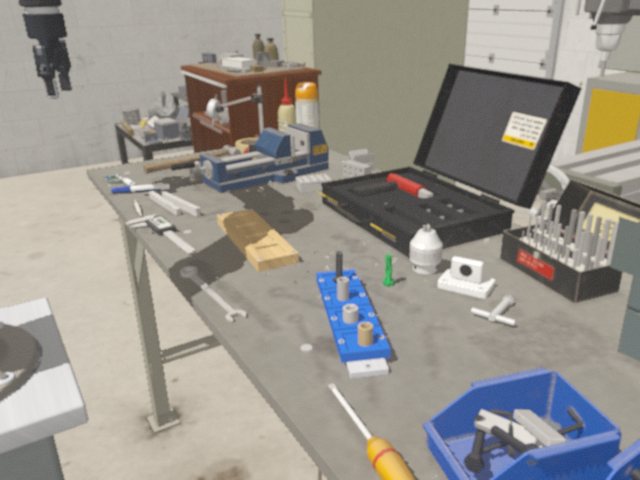

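Scene view: the black bolt (349,237), sleeve (370,237), spacer (393,235) and bronze bush (410,228) stand on the rail. The empty rack is at (272,302). The green bolt (328,232) stands on the table. The side view agrees: bolt (339,263), sleeve (343,289), spacer (350,313), bronze (365,334), green look-alike (389,270), rack (257,240). I'll use the black bolt, because it's black and stands in a blue block. Next I'll make an enlarged crop and a rough triangulation.

```bash
python3 - <<'E'
s=open('h.py').read()
s=s.replace("    c['rotation']=np.array(c['rotation']);","    c['rotation']=np.array(c['rotation'])\n    if c['rotation'].size==3: c['rotation']=R.from_euler('xyz',c['rotation'],degrees=True).as_matrix()\n   ")
open('h.py','w').write(s)
E
python3 - <<'E'
from h import *
np.set_printoptions(precision=4,suppress=True)
a=grab('scene','scene1'); b=grab('side','side1')
for n,p,q in [('bolttop',(349,226),(339,252)),('sleevetop',(370,231),(343,279)),('spacertop',(393,229),(350,306)),('bronzetop',(411,222),(365,325)),('rackL',(210,317),(217,215)),('rackR',(335,279),(297,248)),]:
    print(n,*tri([a,b],[p,q]))
for n,uv in [('rack',[(210,317),(306,269),(335,279),(232,327)])]: print(onz(a,uv,.02))
i=cv2.imread('pics/side1.png')[225:385,290:410]; j=cv2.imread('pics/scene1.png')[205:275,310:440]
cv2.imwrite('pics/crop1.png',np.hstack([cv2.resize(i,(390,520)),cv2.resize(j,(400,520*0+215)) if 0 else cv2.copyMakeBorder(cv2.resize(j,(400,215)),0,305,0,0,0)]))
E
```

```text
bolttop [ 0.5537 -0.0917  0.0716] 0.0022055120465372274
sleevetop [ 0.5293 -0.1407  0.051 ] 0.0005283306307989311
spacertop [ 0.5034 -0.2011  0.0428] 0.002126502816789255
bronzetop [ 0.4893 -0.2593  0.0467] 0.0022737359655319853
rackL [0.5181 0.3226 0.0267] 0.028670945506901392
rackR [0.5188 0.0203 0.0198] 0.03756076181056104
[[0.559  0.3061 0.02  ]
 [0.5533 0.0552 0.02  ]
 [0.4791 0.0455 0.02  ]
 [0.5046 0.2983 0.02  ]]
```

View pics/crop1.png

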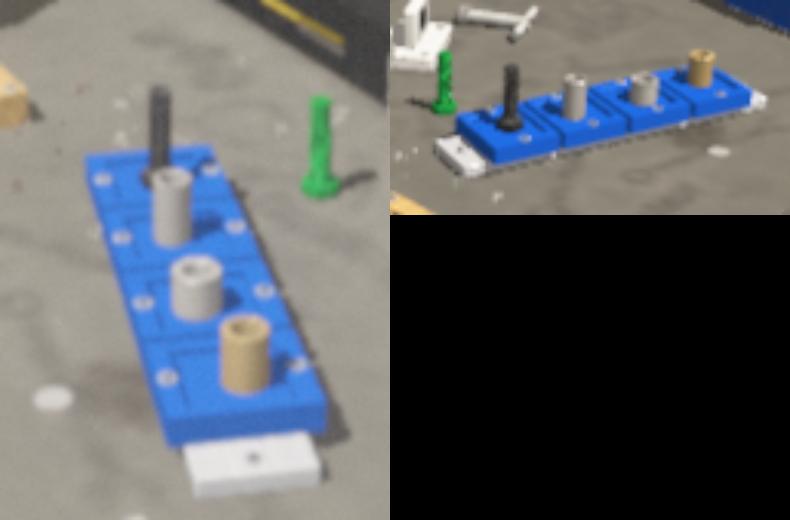

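The enlarged crop shows only one black bolt, standing in the leftmost blue block. The green one is on the bare table and is ignored. Left to right the order is bolt, sleeve, spacer, bronze. I'll move the wrist camera over the rack.

Emit:
{"fn": "send_rows", "kwargs": {"plan": [[[0.12, -0.24, 0, 0, 0, 0], [0.24, -0.49, 0, 0, 0, 0], [0.36, -0.73, 0, 0, 0, 0], [0.48, -0.98, 0, 0, 0, 0]]], "hand": -0.1}}

```text
time: 0.58
tcp_pos: [0.3598, 0.4623, 0.2562]
tool_rot: [180.0, 0.0, 154.8]
ft_force: [1.0, 0.3, 0.2]
finger_gap: 0.0389
gripper_force: 0.0
```

Emit:
{"fn": "send_rows", "kwargs": {"plan": [[[0.12, -0.24, 0, 0, 0, 0], [0.24, -0.49, 0, 0, 0, 0], [0.36, -0.73, 0, 0, 0, 0], [0.48, -0.98, 0, 0, 0, 0]]]}}

```text
time: 0.92
tcp_pos: [0.4318, 0.315, 0.2565]
tool_rot: [180.0, 0.0, 154.8]
ft_force: [0.4, -0.5, 0.1]
finger_gap: 0.0385
gripper_force: 0.0
```

Emit:
{"fn": "send_rows", "kwargs": {"plan": [[[0.12, -0.24, 0, 0, 0, 0], [0.24, -0.49, 0, 0, 0, 0], [0.36, -0.73, 0, 0, 0, 0], [0.46, -0.96, 0, 0, 0, 0], [0.46, -0.96, 0, 0, 0, 0]]]}}

```text
time: 1.33
tcp_pos: [0.5034, 0.164, 0.2567]
tool_rot: [-179.9, 0.2, 154.1]
ft_force: [1.3, -1.2, 0.0]
finger_gap: 0.0382
gripper_force: 0.0
```

```bash
python3 - <<'E'
from h import *
c=grab('wrist','w1'); s=sense(); print(s['time'],s['tcp_pos'],s['tool_rot'],s['finger_gap'],s['qd'])
E
```

```text
1.3833 [0.50197618 0.16795588 0.25651988] [-1.79950874e+02  7.65229797e-02  1.54318077e+02] 0.038339892532620976 [-3.0752178   0.19559015 -4.60205809 -0.27314069 -1.38108263  0.0309454
 -1.97550602]
```

View pics/w1.png

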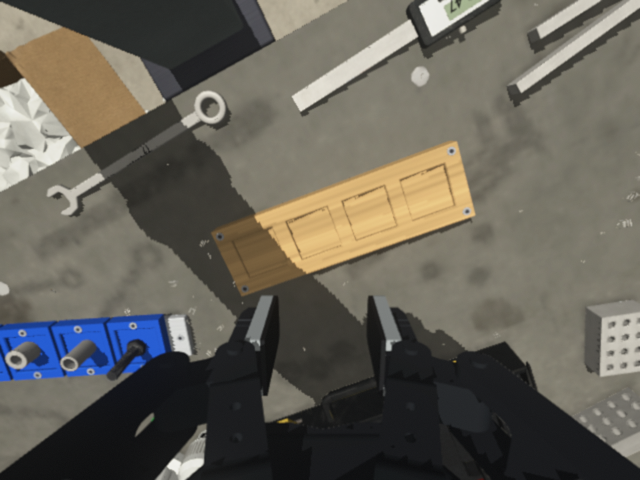

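The wrist view shows the rack with corners near (212,232), (458,141), (475,215) and (240,296), and all four pockets are empty. Part of the rail is at lower left. I'll take two more views on the way to the rail.

Emit:
{"fn": "send_rows", "kwargs": {"plan": [[[0.1, -0.25, 0, 0, 0, 0], [0.2, -0.5, 0, 0, 0, 0], [0.3, -0.75, 0, 0, 0, 0], [0.4, -1.0, 0, 0, 0, 0], [0.4, -1.0, 0, 0, 0, 0]]]}}

```text
time: 1.8
tcp_pos: [0.5623, 0.0146, 0.2568]
tool_rot: [-179.8, 0.2, 154.2]
ft_force: [-0.3, -0.8, 0.9]
finger_gap: 0.0384
gripper_force: 0.0
```

Emit:
{"fn": "send_rows", "kwargs": {"plan": [[[0, 0, 0, 0, 0, 0], [0, 0, 0, 0, 0, 0], [0, 0, 0, 0, 0, 0]]]}}

```text
time: 2.05
tcp_pos: [0.5599, 0.0253, 0.2561]
tool_rot: [180.0, -0.1, 155.0]
ft_force: [0.2, 0.9, 0.4]
finger_gap: 0.0384
gripper_force: 0.0
```

```bash
python3 - <<'E'
from h import *
c=grab('wrist','w2'); s=sense(); print(s['time'],s['tcp_pos'],s['tool_rot'])
E
```

```text
2.1 [0.55996511 0.02518977 0.25615988] [ 1.79967368e+02 -4.53122783e-02  1.55002532e+02]
```

Emit:
{"fn": "send_rows", "kwargs": {"plan": [[[0.04, -0.25, 0, 0, 0, 0], [0.08, -0.5, 0, 0, 0, 0], [0.12, -0.75, 0, 0, 0, 0], [0.14, -0.95, 0, 0, 0, 0], [0.14, -0.95, 0, 0, 0, 0]]]}}

```text
time: 2.52
tcp_pos: [0.581, -0.1262, 0.2567]
tool_rot: [-179.8, 0.1, 154.4]
ft_force: [-0.0, -0.8, 1.2]
finger_gap: 0.0385
gripper_force: 0.0
```

Emit:
{"fn": "send_rows", "kwargs": {"plan": [[[0, 0, 0, 0, 0, 0], [0, 0, 0, 0, 0, 0], [0, 0, 0, 0, 0, 0]]]}}

```text
time: 2.77
tcp_pos: [0.5816, -0.117, 0.2561]
tool_rot: [179.9, -0.0, 155.0]
ft_force: [0.0, 0.2, -0.6]
finger_gap: 0.0384
gripper_force: 0.0
```

```bash
python3 - <<'E'
from h import *
c=grab('wrist','w3'); s=sense(); print(s['time'],s['tcp_pos'],s['tool_rot'])
E
```

```text
2.8167 [ 0.58156382 -0.11717766  0.2561966 ] [ 1.79952125e+02 -3.60795989e-02  1.55009352e+02]
```

View pics/w2.png

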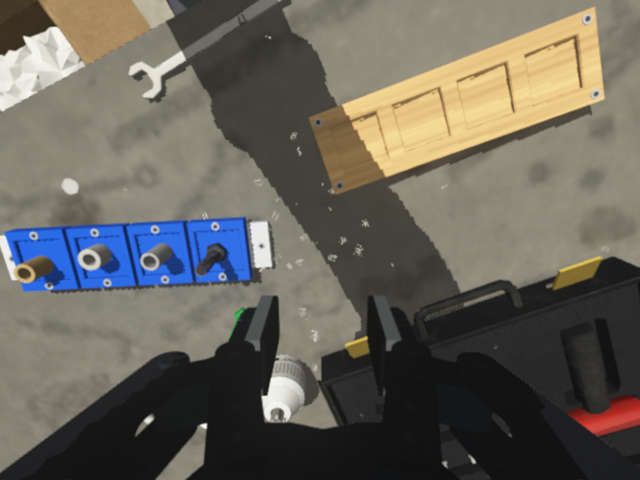

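View pics/w3.png

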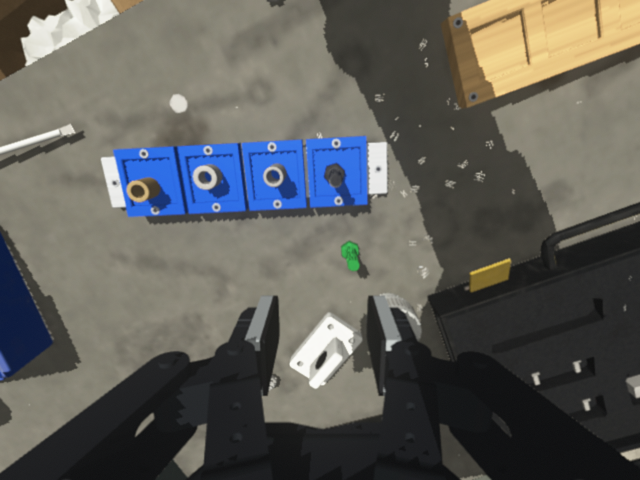

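Both views show the rail with bronze, spacer, sleeve and bolt from image left to right, plus the rack. An enlarged crop will give precise top centres.

```bash
python3 - <<'E'
from h import *
a=cv2.imread('pics/w2.png')[205:303,0:265]; b=cv2.imread('pics/w3.png')[125:223,105:370]
f=lambda i:cv2.resize(i,(795,294),interpolation=cv2.INTER_CUBIC)
cv2.imwrite('pics/crop2.png',np.vstack([f(a),f(b)]))
E
```

```text
(no output)
```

View pics/crop2.png

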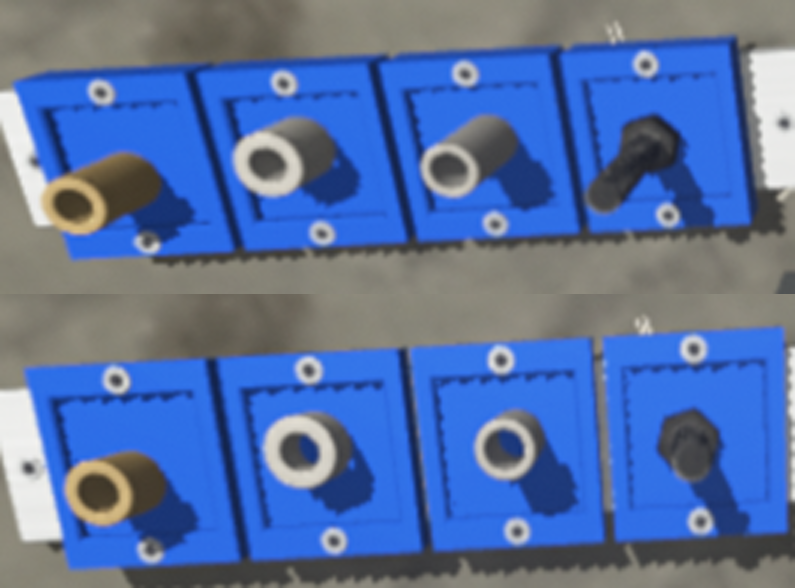

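Bronze (76,204), spacer (268,163), sleeve (450,168) and bolt (602,195) are the top centres in the upper crop. In the lower crop they are (100,491), (301,451), (506,446) and (691,460). Triangulating.

```bash
python3 - <<'E'
from h import *
np.set_printoptions(precision=4,suppress=True)
w1,w2,w3=ld('w1'),ld('w2'),ld('w3'); sc,sd=ld('scene1'),ld('side1')
A=lambda p:((p[0]+.5)/3-.5,(p[1]+.5)/3-.5+205)
B=lambda p:((p[0]+.5)/3-.5+105,(p[1]-294+.5)/3-.5+125)
tops=dict(bronze=((76,204),(100,491)),spacer=((268,163),(301,451)),sleeve=((450,168),(506,446)),bolt=((602,195),(691,460)))
zt=dict(bronze=.046,spacer=.040,sleeve=.052,bolt=.072)
for n,(p,q) in tops.items():
    x,e=tri([w2,w3],[A(p),B(q)]); print(n,x,e,onz(w2,[A(p)],zt[n])[0,:2],onz(w3,[B(q)],zt[n])[0,:2],'scene',proj(sc,[x])[0],'side',proj(sd,[x])[0])
sa=[((101,93),(147,241)),((284,84),(321,233)),((465,74),(495,224)),((645,65),(668,215))]
sb=[((117,380),(150,549)),((309,371),(333,541)),((501,360),(516,531)),((694,349),(701,522))]
C=[]
for a,b in zip(sa,sb):
    X=[tri([w2,w3],[A(a[k]),B(b[k])]) for k in(0,1)]; c=(X[0][0]+X[1][0])/2; C.append(c); print('block',c,X[0][0],X[1][0],X[0][1])
d=C[3]-C[0]; print('rail yaw',np.degrees(np.arctan2(-d[0],d[1])),np.linalg.norm(d)/3)
P=[]
for p,q in zip([(220,237),(453,151),(467,211),(244,289)],[(318,122),(588,19),(596,94),(339,185)]):
    x,e=tri([w1,w2],[p,q]); P.append(onz(w2,[q],.02)[0]); print('rack',x,e,onz(w1,[p],.02)[0,:2],onz(w2,[q],.02)[0,:2])
P=np.array(P); d=P[1]-P[0]+P[2]-P[3]; m=P.mean(0);t=np.arctan2(-d[0],d[1]); u=np.array([-np.sin(t),np.cos(t)])
print('rack c',m,'yaw',np.degrees(t)); [print(k,m[:2]+k*u) for k in(-.09,-.03,.03,.09)]
E
```

```text
bronze [ 0.4888 -0.2585  0.0445] 0.00016341024004366787 [ 0.4889 -0.257 ] [ 0.4888 -0.2577] scene [411.2719 223.5165] side [365.0089 325.2838]
spacer [ 0.5034 -0.1993  0.0393] 0.0002558455337750011 [ 0.5032 -0.1988] [ 0.5036 -0.1991] scene [392.8292 231.0747] side [349.8937 306.7785]
sleeve [ 0.5279 -0.1399  0.0517] 7.480717677172321e-05 [ 0.5279 -0.1396] [ 0.5278 -0.1398] scene [370.3312 231.1493] side [342.0529 278.389 ]
bolt [ 0.5519 -0.0918  0.0713] 3.2448663777180185e-05 [ 0.5518 -0.0915] [ 0.5518 -0.0918] scene [349.9424 226.92  ] side [338.5693 251.6114]
block [ 0.4853 -0.2549  0.0246] [ 0.4606 -0.2445  0.0252] [ 0.51   -0.2653  0.024 ] 4.744028027872149e-05
block [ 0.5078 -0.1997  0.0243] [ 0.483  -0.1895  0.0245] [ 0.5327 -0.2099  0.0242] 5.8859970666520015e-05
block [ 0.5301 -0.144   0.0242] [ 0.5051 -0.1337  0.0245] [ 0.5551 -0.1542  0.0239] 4.97804928469284e-05
block [ 0.5525 -0.0881  0.0248] [ 0.5274 -0.078   0.0254] [ 0.5777 -0.0982  0.0242] 7.331786001269802e-05
rail yaw -21.947078929216854 0.059960546720919876
rack [0.4821 0.0571 0.021 ] 0.0005037030327917812 [0.4826 0.0568] [0.4818 0.057 ]
rack [0.5055 0.2995 0.0188] 0.000537428853858855 [0.5056 0.2993] [0.5051 0.2985]
rack [0.5667 0.2925 0.0199] 0.00019147629268191307 [0.5665 0.2924] [0.5668 0.2925]
rack [0.5429 0.0509 0.0221] 0.0003729253452181614 [0.5438 0.0501] [0.543  0.0508]
rack c [0.5242 0.1747 0.02  ] yaw -5.563418261336066
-0.09 [0.5154 0.0851]
-0.03 [0.5213 0.1448]
0.03 [0.5271 0.2046]
0.09 [0.5329 0.2643]
```

Heights agree with the text: tops at 44, 39, 52 and 71 mm, block rim at 24, rack at 20. Now the bolt at (0.552, -0.092), approaching from above.

Emit:
{"fn": "send_rows", "kwargs": {"plan": [[[-0.2, 0.175, -0.25, 0, 0, 0], [-0.2, 0.175, -0.5, 0, 0, 0], [-0.2, 0.175, -0.75, 0, 0, 0], [-0.2, 0.175, -0.93, 0, 0, 0], [-0.2, 0.175, -0.93, 0, 0, 0]]]}}

```text
time: 3.23
tcp_pos: [0.5473, -0.0908, 0.1116]
tool_rot: [-179.8, -0.6, 155.0]
ft_force: [0.2, -0.3, 0.5]
finger_gap: 0.0386
gripper_force: 0.0
```

Emit:
{"fn": "send_rows", "kwargs": {"plan": [[[0, 0, 0, 0, 0, 0], [0, 0, 0, 0, 0, 0], [0, 0, 0, 0, 0, 0], [0, 0, 0, 0, 0, 0]]]}}

```text
time: 3.57
tcp_pos: [0.5529, -0.0935, 0.1189]
tool_rot: [179.9, 0.2, 154.8]
ft_force: [-0.3, -0.2, 0.8]
finger_gap: 0.0382
gripper_force: 0.0
```

```bash
python3 - <<'E'
from h import *
s=sense(); print(s['time'],s['tcp_pos'],s['tool_rot'],s['qd'])
E
```

```text
3.5667 [ 0.5529275  -0.09354447  0.11891406] [179.90361474   0.19930692 154.80223833] [ 0.10122412  0.21137034 -0.19446818  0.51119126 -0.04912627 -0.20385509
  0.20416939]
```

Emit:
{"fn": "send_rows", "kwargs": {"plan": [[[0, 0.01, -0.12, 0, 0, 0], [0, 0.01, -0.24, 0, 0, 0], [0, 0.01, -0.34, 0, 0, 0], [0, 0.01, -0.34, 0, 0, 0], [0, 0.01, -0.34, 0, 0, 0]]]}}

```text
time: 3.98
tcp_pos: [0.5516, -0.0921, 0.0664]
tool_rot: [180.0, 0.0, 154.8]
ft_force: [0.6, -0.1, 0.3]
finger_gap: 0.0388
gripper_force: 0.0
```

Emit:
{"fn": "send_rows", "kwargs": {"plan": [[[0, 0, 0, 0, 0, 0], [0, 0, 0, 0, 0, 0], [0, 0, 0, 0, 0, 0], [0, 0, 0, 0, 0, 0], [0, 0, 0, 0, 0, 0]]], "hand": -1}}

```text
time: 4.4
tcp_pos: [0.5524, -0.0922, 0.0672]
tool_rot: [179.9, 0.1, 154.8]
ft_force: [-1.5, -0.1, 6.8]
finger_gap: 0.0096
gripper_force: 58.5
```

Emit:
{"fn": "send_rows", "kwargs": {"plan": [[[0, 0, 0, 0, 0, 0], [0, 0, 0, 0, 0, 0], [0, 0, 0, 0, 0, 0]]]}}

```text
time: 4.65
tcp_pos: [0.5525, -0.0922, 0.0672]
tool_rot: [179.9, 0.1, 154.8]
ft_force: [-0.7, -0.1, 7.0]
finger_gap: 0.0097
gripper_force: 58.5
```

Emit:
{"fn": "send_rows", "kwargs": {"plan": [[[0, 0, 0.2, 0, 0, 0], [0, 0, 0.4, 0, 0, 0], [-0.05, 0.2, 0.5, 0, 0, 0], [-0.1, 0.42, 0.5, 0, 0, 0], [-0.15, 0.65, 0.5, 0, 0, 0]]]}}

```text
time: 5.07
tcp_pos: [0.5295, 0.0057, 0.1426]
tool_rot: [179.9, 0.2, 154.6]
ft_force: [1.0, 1.2, -1.1]
finger_gap: 0.0097
gripper_force: 58.5
```

Emit:
{"fn": "send_rows", "kwargs": {"plan": [[[-0.05, 0.24, 0, 0, 0, 0], [-0.08, 0.42, 0, 0, 0, 0], [-0.09, 0.53, 0, 0, 0, 0], [-0.09, 0.53, 0, 0, 0, 0], [-0.09, 0.53, 0, 0, 0, 0]]]}}

```text
time: 5.48
tcp_pos: [0.5153, 0.086, 0.1411]
tool_rot: [180.0, 0.0, 154.9]
ft_force: [0.3, -0.5, -1.3]
finger_gap: 0.0096
gripper_force: 58.5
```

Emit:
{"fn": "send_rows", "kwargs": {"plan": [[[0, 0, 0, 0, 0, 0], [0, 0, 0, 0, 0, 0], [0, 0, 0, 0, 0, 0]]]}}

```text
time: 5.73
tcp_pos: [0.5155, 0.0835, 0.1409]
tool_rot: [-180.0, 0.0, 154.7]
ft_force: [-0.3, 0.1, -0.6]
finger_gap: 0.0098
gripper_force: 58.5
```

```bash
python3 - <<'E'
from h import *
c=grab('wrist','w4');c=grab('scene','s4');s=sense(); print(s['time'],s['tcp_pos'],s['finger_gap'],s['gripper_force'])
a=cv2.imread('pics/w4.png')[200:460,180:460];b=cv2.imread('pics/s4.png')[180:340,200:360]
cv2.imwrite('pics/crop4.png',np.hstack([cv2.resize(a,(420,390)),cv2.resize(b,(380,390))]))
E
```

```text
5.8333 [0.51550241 0.08393672 0.14081928] 0.009585540953395385 58.54065477848053
```

View pics/crop4.png

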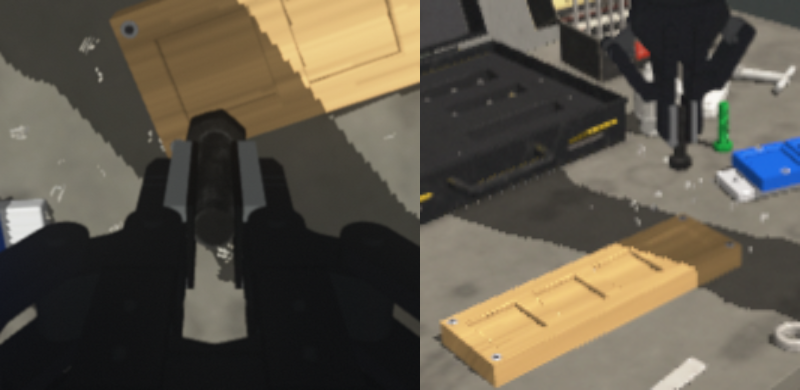

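The bolt is held upright in the fingers and the rack is clear below it. Lowering to just above the floor of the rightmost pocket.

Emit:
{"fn": "send_rows", "kwargs": {"plan": [[[0, 0.005, -0.18, 0, 0, 0], [0, 0.005, -0.34, 0, 0, 0], [0, 0.005, -0.46, 0, 0, 0], [0, 0.005, -0.515, 0, 0, 0], [0, 0.005, -0.515, 0, 0, 0]]]}}

```text
time: 6.25
tcp_pos: [0.5152, 0.0854, 0.0625]
tool_rot: [-179.9, -0.1, 154.8]
ft_force: [0.7, 0.2, 0.1]
finger_gap: 0.0095
gripper_force: 61.3
```

Emit:
{"fn": "send_rows", "kwargs": {"plan": [[[0, 0, 0, 0, 0, 0], [0, 0, 0, 0, 0, 0], [0, 0, 0, 0, 0, 0], [0, 0, 0, 0, 0, 0]]]}}

```text
time: 6.58
tcp_pos: [0.5158, 0.0858, 0.0642]
tool_rot: [180.0, 0.0, 154.8]
ft_force: [0.0, 0.5, -0.7]
finger_gap: 0.0096
gripper_force: 61.3
```

Emit:
{"fn": "send_rows", "kwargs": {"plan": [[[0, 0, -0.006, 0, 0, 0], [0, 0, -0.012, 0, 0, 0], [0, 0, -0.012, 0, 0, 0], [0, 0, -0.012, 0, 0, 0], [0, 0, -0.012, 0, 0, 0]]]}}

```text
time: 7.0
tcp_pos: [0.5154, 0.0858, 0.0618]
tool_rot: [180.0, 0.0, 154.8]
ft_force: [-0.3, 0.1, -0.6]
finger_gap: 0.0095
gripper_force: 61.3
```

Emit:
{"fn": "send_rows", "kwargs": {"plan": [[[0, 0, 0, 0, 0, 0], [0, 0, 0, 0, 0, 0], [0, 0, 0, 0, 0, 0], [0, 0, 0, 0, 0, 0]]]}}

```text
time: 7.33
tcp_pos: [0.5154, 0.0858, 0.0618]
tool_rot: [-180.0, -0.0, 154.8]
ft_force: [0.4, -0.1, -1.7]
finger_gap: 0.0099
gripper_force: 61.3
```

Emit:
{"fn": "send_rows", "kwargs": {"plan": [[[0, 0, -0.005, 0, 0, 0], [0, 0, -0.01, 0, 0, 0], [0, 0, -0.01, 0, 0, 0], [0, 0, -0.01, 0, 0, 0], [0, 0, -0.01, 0, 0, 0]]]}}

```text
time: 7.75
tcp_pos: [0.5156, 0.0858, 0.061]
tool_rot: [180.0, 0.0, 154.8]
ft_force: [-2.9, 0.3, 8.5]
finger_gap: 0.0098
gripper_force: 62.7
```

Contact with the pocket floor. Release, rise, and go to the sleeve.

Emit:
{"fn": "send_rows", "kwargs": {"plan": [[[0, 0, 0, 0, 0, 0], [0, 0, 0, 0, 0, 0], [0, 0, 0, 0, 0, 0], [0, 0, 0, 0, 0, 0]]], "hand": -0.1}}

```text
time: 8.08
tcp_pos: [0.5153, 0.0858, 0.0601]
tool_rot: [-180.0, -0.0, 154.8]
ft_force: [-0.4, -0.2, 0.4]
finger_gap: 0.0384
gripper_force: 0.0
```

Emit:
{"fn": "send_rows", "kwargs": {"plan": [[[0, 0, 0.1, 0, 0, 0], [0, 0, 0.3, 0, 0, 0], [0, 0, 0.5, 0, 0, 0], [0.01, -0.2, 0.5, 0, 0, 0], [0.03, -0.45, 0.5, 0, 0, 0]]]}}

```text
time: 8.5
tcp_pos: [0.5214, 0.0213, 0.137]
tool_rot: [179.8, 0.1, 155.2]
ft_force: [0.5, -0.4, -1.2]
finger_gap: 0.0384
gripper_force: 0.0
```

Emit:
{"fn": "send_rows", "kwargs": {"plan": [[[0.02, -0.25, 0, 0, 0, 0], [0.03, -0.5, 0, 0, 0, 0], [0.05, -0.75, 0, 0, 0, 0], [0.05, -0.97, -0.1, 0, 0, 0], [0.05, -1.0, -0.2, 0, 0, 0]]]}}

```text
time: 8.92
tcp_pos: [0.5275, -0.1395, 0.106]
tool_rot: [-179.9, 0.3, 154.3]
ft_force: [-0.2, -0.2, 0.4]
finger_gap: 0.0387
gripper_force: 0.0
```

Emit:
{"fn": "send_rows", "kwargs": {"plan": [[[0, -0.05, 0, 0, 0, 0], [0, -0.05, 0, 0, 0, 0], [0, -0.05, 0, 0, 0, 0], [0, -0.05, 0, 0, 0, 0]]]}}

```text
time: 9.25
tcp_pos: [0.5281, -0.1377, 0.1059]
tool_rot: [179.9, 0.0, 154.9]
ft_force: [-0.7, 0.3, 0.3]
finger_gap: 0.0383
gripper_force: 0.0
```

```bash
python3 - <<'E'
from h import *
c=grab('scene','s5');d=grab('side','d5');s=sense(); print(s['time'],s['tcp_pos'],s['tool_rot'],s['finger_gap'])
a=cv2.imread('pics/d5.png')[190:370,200:400];b=cv2.imread('pics/s5.png')[200:340,200:440]
cv2.imwrite('pics/crop5.png',np.hstack([cv2.resize(a,(400,360)),cv2.resize(b,(400,233))]) if 0 else np.hstack([cv2.resize(a,(333,300)),cv2.resize(b,(450,300))]))
E
```

```text
9.35 [ 0.52805782 -0.13776675  0.10590915] [1.79946608e+02 4.49846702e-02 1.54933716e+02] 0.03867542782540332
```

View pics/crop5.png

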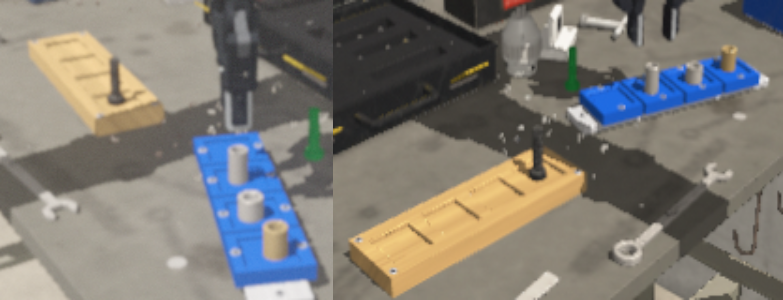

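The bolt stands upright in the rightmost pocket, nearest the rail. Picking the sleeve.

Emit:
{"fn": "send_rows", "kwargs": {"plan": [[[0, -0.013, -0.12, 0, 0, 0], [0, -0.013, -0.24, 0, 0, 0], [0, -0.013, -0.333, 0, 0, 0], [0, -0.013, -0.333, 0, 0, 0], [0, -0.013, -0.333, 0, 0, 0]]]}}

```text
time: 9.77
tcp_pos: [0.5273, -0.1404, 0.0553]
tool_rot: [-180.0, -0.1, 154.9]
ft_force: [0.1, -0.1, -0.3]
finger_gap: 0.0384
gripper_force: 0.0
```

Emit:
{"fn": "send_rows", "kwargs": {"plan": [[[0, 0, 0, 0, 0, 0], [0, 0, 0, 0, 0, 0], [0, 0, 0, 0, 0, 0], [0, 0, 0, 0, 0, 0], [0, 0, 0, 0, 0, 0]]], "hand": -1}}

```text
time: 10.18
tcp_pos: [0.5283, -0.1411, 0.0566]
tool_rot: [179.9, 0.1, 154.8]
ft_force: [-0.6, 1.3, 7.4]
finger_gap: 0.0159
gripper_force: 58.8
```

Emit:
{"fn": "send_rows", "kwargs": {"plan": [[[0, 0, 0, 0, 0, 0], [0, 0, 0, 0, 0, 0], [0, 0, 0, 0, 0, 0]]]}}

```text
time: 10.43
tcp_pos: [0.5283, -0.1411, 0.0566]
tool_rot: [179.9, 0.1, 154.8]
ft_force: [-0.8, 1.4, 6.4]
finger_gap: 0.0156
gripper_force: 58.8
```

Emit:
{"fn": "send_rows", "kwargs": {"plan": [[[0, 0, 0.2, 0, 0, 0], [0, 0, 0.4, 0, 0, 0], [0, 0.15, 0.6, 0, 0, 0], [0, 0.4, 0.6, 0, 0, 0], [-0.01, 0.65, 0.6, 0, 0, 0]]]}}

```text
time: 10.85
tcp_pos: [0.5277, -0.0439, 0.1481]
tool_rot: [179.8, 0.3, 154.6]
ft_force: [0.6, 0.9, -1.9]
finger_gap: 0.0155
gripper_force: 58.8
```

Emit:
{"fn": "send_rows", "kwargs": {"plan": [[[-0.01, 0.25, 0, 0, 0, 0], [-0.02, 0.5, 0, 0, 0, 0], [-0.03, 0.75, 0, 0, 0, 0], [-0.04, 0.95, 0, 0, 0, 0], [-0.04, 1.0, 0, 0, 0, 0]]]}}

```text
time: 11.27
tcp_pos: [0.5194, 0.113, 0.1458]
tool_rot: [179.8, -0.0, 155.2]
ft_force: [0.3, 1.3, -0.5]
finger_gap: 0.016
gripper_force: 58.8
```

Emit:
{"fn": "send_rows", "kwargs": {"plan": [[[0, 0.15, 0, 0, 0, 0], [0, 0.255, 0, 0, 0, 0], [0, 0.255, 0, 0, 0, 0], [0, 0.255, 0, 0, 0, 0]]]}}

```text
time: 11.6
tcp_pos: [0.5199, 0.145, 0.1456]
tool_rot: [180.0, 0.0, 154.9]
ft_force: [-0.3, -0.5, 0.0]
finger_gap: 0.016
gripper_force: 58.8
```

Emit:
{"fn": "send_rows", "kwargs": {"plan": [[[0, 0, 0, 0, 0, 0], [0, 0, 0, 0, 0, 0], [0, 0, 0, 0, 0, 0]]]}}

```text
time: 11.85
tcp_pos: [0.52, 0.1432, 0.1454]
tool_rot: [-180.0, 0.0, 154.7]
ft_force: [-0.4, -0.7, -0.7]
finger_gap: 0.0158
gripper_force: 58.8
```

Emit:
{"fn": "send_rows", "kwargs": {"plan": [[[0.008, 0.008, -0.2, 0, 0, 0], [0.008, 0.008, -0.4, 0, 0, 0], [0.008, 0.008, -0.55, 0, 0, 0], [0.008, 0.008, -0.62, 0, 0, 0], [0.008, 0.008, -0.62, 0, 0, 0]]]}}

```text
time: 12.27
tcp_pos: [0.5208, 0.1446, 0.0517]
tool_rot: [-179.9, -0.1, 154.7]
ft_force: [-0.4, -1.0, 0.8]
finger_gap: 0.0158
gripper_force: 60.3
```

Emit:
{"fn": "send_rows", "kwargs": {"plan": [[[0, 0, -0.005, 0, 0, 0], [0, 0, -0.01, 0, 0, 0], [0, 0, -0.01, 0, 0, 0], [0, 0, -0.01, 0, 0, 0], [0, 0, -0.01, 0, 0, 0]]]}}

```text
time: 12.68
tcp_pos: [0.5212, 0.1458, 0.0511]
tool_rot: [180.0, 0.0, 154.8]
ft_force: [-0.1, -0.1, -0.5]
finger_gap: 0.0152
gripper_force: 60.3
```

Emit:
{"fn": "send_rows", "kwargs": {"plan": [[[0, 0, -0.005, 0, 0, 0], [0, 0, -0.01, 0, 0, 0], [0, 0, -0.01, 0, 0, 0], [0, 0, -0.01, 0, 0, 0], [0, 0, -0.01, 0, 0, 0]]]}}

```text
time: 13.1
tcp_pos: [0.5214, 0.1458, 0.0508]
tool_rot: [180.0, 0.0, 154.8]
ft_force: [-4.5, -1.4, 16.0]
finger_gap: 0.0155
gripper_force: 62.3
```

Emit:
{"fn": "send_rows", "kwargs": {"plan": [[[0, 0, 0, 0, 0, 0], [0, 0, 0, 0, 0, 0], [0, 0, 0, 0, 0, 0], [0, 0, 0, 0, 0, 0]]], "hand": -0.1}}

```text
time: 13.43
tcp_pos: [0.521, 0.1458, 0.0492]
tool_rot: [-180.0, -0.0, 154.8]
ft_force: [0.3, 0.2, -0.2]
finger_gap: 0.0384
gripper_force: 0.0
```

Emit:
{"fn": "send_rows", "kwargs": {"plan": [[[0, 0, 0.1, 0, 0, 0], [0, 0, 0.3, 0, 0, 0], [0, 0, 0.5, 0, 0, 0], [0, -0.2, 0.6, 0, 0, 0], [-0.01, -0.45, 0.6, 0, 0, 0]]]}}

```text
time: 13.85
tcp_pos: [0.5223, 0.0815, 0.1427]
tool_rot: [179.7, 0.3, 155.2]
ft_force: [1.6, -0.0, -0.6]
finger_gap: 0.0383
gripper_force: 0.0
```

Emit:
{"fn": "send_rows", "kwargs": {"plan": [[[-0.01, -0.25, 0, 0, 0, 0], [-0.02, -0.5, 0, 0, 0, 0], [-0.03, -0.75, 0, 0, 0, 0], [-0.05, -1.0, 0, 0, 0, 0]]]}}

```text
time: 14.18
tcp_pos: [0.5119, -0.0734, 0.1394]
tool_rot: [180.0, 0.0, 154.8]
ft_force: [1.6, -0.1, -0.3]
finger_gap: 0.0383
gripper_force: 0.0
```

Emit:
{"fn": "send_rows", "kwargs": {"plan": [[[-0.01, -0.25, 0, 0, 0, 0], [-0.03, -0.5, 0, 0, 0, 0], [-0.06, -0.75, -0.1, 0, 0, 0], [-0.06, -0.845, -0.28, 0, 0, 0], [-0.06, -0.845, -0.28, 0, 0, 0]]]}}

```text
time: 14.6
tcp_pos: [0.4997, -0.2028, 0.094]
tool_rot: [-179.8, -0.2, 154.4]
ft_force: [-1.0, 0.3, -0.6]
finger_gap: 0.0383
gripper_force: 0.0
```

Emit:
{"fn": "send_rows", "kwargs": {"plan": [[[0, 0, 0, 0, 0, 0], [0, 0, 0, 0, 0, 0], [0, 0, 0, 0, 0, 0], [0, 0, 0, 0, 0, 0]]]}}

```text
time: 14.93
tcp_pos: [0.5042, -0.197, 0.0982]
tool_rot: [179.9, 0.1, 154.9]
ft_force: [-0.7, -0.3, -0.3]
finger_gap: 0.0384
gripper_force: 0.0
```

Emit:
{"fn": "send_rows", "kwargs": {"plan": [[[-0.003, -0.012, -0.12, 0, 0, 0], [-0.003, -0.012, -0.23, 0, 0, 0], [-0.003, -0.012, -0.31, 0, 0, 0], [-0.003, -0.012, -0.31, 0, 0, 0], [-0.003, -0.012, -0.31, 0, 0, 0]]]}}

```text
time: 15.35
tcp_pos: [0.5026, -0.1997, 0.0508]
tool_rot: [180.0, -0.0, 154.8]
ft_force: [-0.5, 0.0, 1.1]
finger_gap: 0.0383
gripper_force: 0.0
```

Emit:
{"fn": "send_rows", "kwargs": {"plan": [[[0, 0, 0, 0, 0, 0], [0, 0, 0, 0, 0, 0], [0, 0, 0, 0, 0, 0], [0, 0, 0, 0, 0, 0], [0, 0, 0, 0, 0, 0]]], "hand": -1}}

```text
time: 15.77
tcp_pos: [0.5033, -0.2004, 0.0519]
tool_rot: [180.0, 0.1, 154.8]
ft_force: [-1.7, 0.6, 6.9]
finger_gap: 0.0189
gripper_force: 59.0
```

Emit:
{"fn": "send_rows", "kwargs": {"plan": [[[0, 0, 0, 0, 0, 0], [0, 0, 0, 0, 0, 0], [0, 0, 0, 0, 0, 0]]]}}

```text
time: 16.02
tcp_pos: [0.5033, -0.2004, 0.0519]
tool_rot: [180.0, 0.1, 154.8]
ft_force: [-1.1, 1.5, 6.7]
finger_gap: 0.0191
gripper_force: 59.0
```

Emit:
{"fn": "send_rows", "kwargs": {"plan": [[[0, 0, 0.2, 0, 0, 0], [0, 0, 0.4, 0, 0, 0], [0.01, 0.15, 0.6, 0, 0, 0], [0.02, 0.4, 0.6, 0, 0, 0], [0.04, 0.65, 0.6, 0, 0, 0]]]}}

```text
time: 16.43
tcp_pos: [0.5099, -0.1033, 0.1433]
tool_rot: [179.9, 0.3, 154.6]
ft_force: [1.2, 0.8, -1.2]
finger_gap: 0.0192
gripper_force: 59.1
```

Emit:
{"fn": "send_rows", "kwargs": {"plan": [[[0.02, 0.25, 0, 0, 0, 0], [0.04, 0.5, 0, 0, 0, 0], [0.05, 0.75, 0, 0, 0, 0], [0.06, 1.0, 0, 0, 0, 0]]]}}

```text
time: 16.77
tcp_pos: [0.5176, 0.049, 0.1413]
tool_rot: [180.0, 0.0, 154.8]
ft_force: [0.1, 0.3, -1.7]
finger_gap: 0.019
gripper_force: 59.1
```

Emit:
{"fn": "send_rows", "kwargs": {"plan": [[[0.02, 0.25, 0, 0, 0, 0], [0.04, 0.5, 0, 0, 0, 0], [0.05, 0.75, 0, 0, 0, 0], [0.06, 1.0, 0, 0, 0, 0], [0.06, 1.0, 0, 0, 0, 0]]]}}

```text
time: 17.18
tcp_pos: [0.5261, 0.2073, 0.1412]
tool_rot: [179.7, -0.1, 155.4]
ft_force: [-0.3, 1.0, -1.0]
finger_gap: 0.0189
gripper_force: 59.1
```

Emit:
{"fn": "send_rows", "kwargs": {"plan": [[[0, 0.05, 0, 0, 0, 0], [0, 0.05, 0, 0, 0, 0], [0, 0.05, 0, 0, 0, 0], [0, 0.05, 0, 0, 0, 0]]]}}

```text
time: 17.52
tcp_pos: [0.5268, 0.203, 0.1409]
tool_rot: [-180.0, 0.0, 154.7]
ft_force: [-0.3, 0.2, -0.0]
finger_gap: 0.019
gripper_force: 59.1
```

Emit:
{"fn": "send_rows", "kwargs": {"plan": [[[0.003, 0.008, -0.2, 0, 0, 0], [0.003, 0.008, -0.4, 0, 0, 0], [0.003, 0.008, -0.55, 0, 0, 0], [0.003, 0.008, -0.615, 0, 0, 0], [0.003, 0.008, -0.615, 0, 0, 0]]]}}

```text
time: 17.93
tcp_pos: [0.5266, 0.204, 0.0479]
tool_rot: [-179.9, -0.1, 154.7]
ft_force: [0.1, 0.1, -0.4]
finger_gap: 0.0188
gripper_force: 59.4
```

Emit:
{"fn": "send_rows", "kwargs": {"plan": [[[0, 0, -0.003, 0, 0, 0], [0, 0, -0.007, 0, 0, 0], [0, 0, -0.007, 0, 0, 0], [0, 0, -0.007, 0, 0, 0], [0, 0, -0.007, 0, 0, 0]]]}}

```text
time: 18.35
tcp_pos: [0.5273, 0.2059, 0.0478]
tool_rot: [180.0, 0.0, 154.8]
ft_force: [-0.9, -0.8, -0.5]
finger_gap: 0.0186
gripper_force: 59.5
```

Emit:
{"fn": "send_rows", "kwargs": {"plan": [[[0, 0, -0.005, 0, 0, 0], [0, 0, -0.01, 0, 0, 0], [0, 0, -0.01, 0, 0, 0], [0, 0, -0.01, 0, 0, 0], [0, 0, -0.01, 0, 0, 0]]]}}

```text
time: 18.77
tcp_pos: [0.5273, 0.206, 0.0468]
tool_rot: [180.0, 0.0, 154.8]
ft_force: [-1.9, -0.9, 7.0]
finger_gap: 0.0188
gripper_force: 60.4
```

Contact. Release and go to the bronze bush.

Emit:
{"fn": "send_rows", "kwargs": {"plan": [[[0, 0, 0, 0, 0, 0], [0, 0, 0, 0, 0, 0], [0, 0, 0, 0, 0, 0], [0, 0, 0, 0, 0, 0]]], "hand": -0.1}}

```text
time: 19.1
tcp_pos: [0.527, 0.2059, 0.0459]
tool_rot: [-180.0, -0.0, 154.8]
ft_force: [-0.2, 0.0, 1.0]
finger_gap: 0.0385
gripper_force: 0.0
```

Emit:
{"fn": "send_rows", "kwargs": {"plan": [[[0, 0, 0.1, 0, 0, 0], [0, 0, 0.3, 0, 0, 0], [0, 0, 0.5, 0, 0, 0], [0, -0.2, 0.6, 0, 0, 0], [-0.01, -0.45, 0.6, 0, 0, 0]]]}}

```text
time: 19.52
tcp_pos: [0.5282, 0.142, 0.1396]
tool_rot: [179.6, 0.3, 155.2]
ft_force: [1.8, -1.5, -0.5]
finger_gap: 0.0384
gripper_force: 0.0
```

Emit:
{"fn": "send_rows", "kwargs": {"plan": [[[-0.01, -0.25, 0, 0, 0, 0], [-0.02, -0.5, 0, 0, 0, 0], [-0.04, -0.75, 0, 0, 0, 0], [-0.05, -1.0, 0, 0, 0, 0]]]}}

```text
time: 19.85
tcp_pos: [0.5175, -0.0132, 0.1361]
tool_rot: [180.0, -0.0, 154.8]
ft_force: [0.9, 0.9, -0.5]
finger_gap: 0.0385
gripper_force: 0.0
```

Emit:
{"fn": "send_rows", "kwargs": {"plan": [[[-0.02, -0.25, 0, 0, 0, 0], [-0.05, -0.5, 0, 0, 0, 0], [-0.07, -0.75, 0, 0, 0, 0], [-0.1, -1.0, 0, 0, 0, 0]]]}}

```text
time: 20.18
tcp_pos: [0.5028, -0.1633, 0.1361]
tool_rot: [180.0, 0.0, 154.8]
ft_force: [1.6, 0.2, -0.4]
finger_gap: 0.0384
gripper_force: 0.0
```

Emit:
{"fn": "send_rows", "kwargs": {"plan": [[[-0.04, -0.25, 0, 0, 0, 0], [-0.08, -0.5, 0, 0, 0, 0], [-0.1, -0.64, -0.12, 0, 0, 0], [-0.1, -0.64, -0.25, 0, 0, 0], [-0.1, -0.64, -0.25, 0, 0, 0]]]}}

```text
time: 20.6
tcp_pos: [0.4855, -0.2585, 0.0957]
tool_rot: [-179.9, -0.3, 154.6]
ft_force: [-0.6, 0.8, -0.2]
finger_gap: 0.0387
gripper_force: 0.0
```

Emit:
{"fn": "send_rows", "kwargs": {"plan": [[[0, 0, 0, 0, 0, 0], [0, 0, 0, 0, 0, 0], [0, 0, 0, 0, 0, 0], [0, 0, 0, 0, 0, 0]]]}}

```text
time: 20.93
tcp_pos: [0.489, -0.2568, 0.0995]
tool_rot: [180.0, 0.1, 154.9]
ft_force: [0.2, 0.3, 0.8]
finger_gap: 0.0384
gripper_force: 0.0
```

Emit:
{"fn": "send_rows", "kwargs": {"plan": [[[0, -0.008, -0.12, 0, 0, 0], [0, -0.008, -0.22, 0, 0, 0], [0, -0.008, -0.3, 0, 0, 0], [0, -0.008, -0.3, 0, 0, 0], [0, -0.008, -0.3, 0, 0, 0]]]}}

```text
time: 21.35
tcp_pos: [0.488, -0.2584, 0.0534]
tool_rot: [180.0, -0.1, 154.8]
ft_force: [-0.9, -0.0, 0.7]
finger_gap: 0.0387
gripper_force: 0.0
```

Emit:
{"fn": "send_rows", "kwargs": {"plan": [[[0, 0, 0, 0, 0, 0], [0, 0, 0, 0, 0, 0], [0, 0, 0, 0, 0, 0], [0, 0, 0, 0, 0, 0], [0, 0, 0, 0, 0, 0]]], "hand": -1}}

```text
time: 21.77
tcp_pos: [0.4887, -0.259, 0.0545]
tool_rot: [180.0, 0.1, 154.8]
ft_force: [-0.9, 0.7, 7.1]
finger_gap: 0.0176
gripper_force: 58.9
```

Emit:
{"fn": "send_rows", "kwargs": {"plan": [[[0, 0, 0, 0, 0, 0], [0, 0, 0, 0, 0, 0], [0, 0, 0, 0, 0, 0]]]}}

```text
time: 22.02
tcp_pos: [0.4887, -0.2591, 0.0545]
tool_rot: [180.0, 0.1, 154.8]
ft_force: [-1.3, 0.6, 6.7]
finger_gap: 0.0175
gripper_force: 58.9
```

```bash
python3 - <<'E'
from h import *
d=grab('side','d6');b=grab('scene','s6')
a=cv2.imread('pics/d6.png')[190:370,200:400];b=cv2.imread('pics/s6.png')[200:340,200:440]
cv2.imwrite('pics/crop6.png',np.hstack([cv2.resize(a,(333,300)),cv2.resize(b,(450,300))]))
E
```

```text
(no output)
```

View pics/crop6.png

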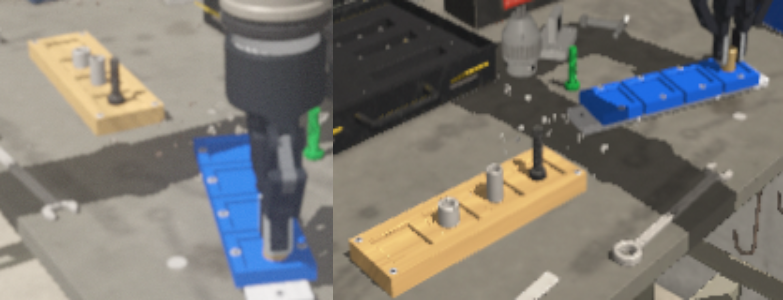

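Bolt, sleeve and spacer stand upright in order, and the bronze bush is gripped. Carry it to the leftmost pocket.

Emit:
{"fn": "send_rows", "kwargs": {"plan": [[[0, 0, 0.2, 0, 0, 0], [0, 0, 0.4, 0, 0, 0], [0.01, 0.15, 0.6, 0, 0, 0], [0.03, 0.4, 0.6, 0, 0, 0], [0.05, 0.65, 0.6, 0, 0, 0]]]}}

```text
time: 22.53
tcp_pos: [0.4968, -0.1618, 0.1459]
tool_rot: [179.9, 0.3, 154.6]
ft_force: [1.3, 0.9, -1.2]
finger_gap: 0.0174
gripper_force: 58.9
```

Emit:
{"fn": "send_rows", "kwargs": {"plan": [[[0.02, 0.25, 0, 0, 0, 0], [0.05, 0.5, 0, 0, 0, 0], [0.07, 0.75, 0, 0, 0, 0], [0.09, 1.0, 0, 0, 0, 0]]]}}

```text
time: 22.87
tcp_pos: [0.5091, -0.0095, 0.144]
tool_rot: [180.0, 0.0, 154.8]
ft_force: [0.4, -0.1, -0.6]
finger_gap: 0.0174
gripper_force: 58.9
```

Emit:
{"fn": "send_rows", "kwargs": {"plan": [[[0.02, 0.25, 0, 0, 0, 0], [0.05, 0.5, 0, 0, 0, 0], [0.07, 0.75, 0, 0, 0, 0], [0.09, 1.0, 0, 0, 0, 0]]]}}

```text
time: 23.2
tcp_pos: [0.5225, 0.1406, 0.1439]
tool_rot: [180.0, 0.0, 154.8]
ft_force: [0.8, 0.8, -0.4]
finger_gap: 0.0172
gripper_force: 58.9
```

Emit:
{"fn": "send_rows", "kwargs": {"plan": [[[0.02, 0.25, 0, 0, 0, 0], [0.04, 0.5, 0, 0, 0, 0], [0.06, 0.75, 0, 0, 0, 0], [0.065, 0.83, 0, 0, 0, 0], [0.065, 0.83, 0, 0, 0, 0]]]}}

```text
time: 23.62
tcp_pos: [0.5316, 0.2687, 0.1435]
tool_rot: [179.9, -0.0, 155.2]
ft_force: [1.1, 0.4, -1.2]
finger_gap: 0.0174
gripper_force: 58.9
```

Emit:
{"fn": "send_rows", "kwargs": {"plan": [[[0, 0, 0, 0, 0, 0], [0, 0, 0, 0, 0, 0], [0, 0, 0, 0, 0, 0], [0, 0, 0, 0, 0, 0]]]}}

```text
time: 23.95
tcp_pos: [0.5326, 0.2613, 0.1436]
tool_rot: [-180.0, 0.0, 154.7]
ft_force: [0.2, 0.3, -0.8]
finger_gap: 0.0174
gripper_force: 58.9
```

Emit:
{"fn": "send_rows", "kwargs": {"plan": [[[0.002, 0.014, -0.2, 0, 0, 0], [0.002, 0.014, -0.4, 0, 0, 0], [0.002, 0.014, -0.55, 0, 0, 0], [0.002, 0.014, -0.615, 0, 0, 0], [0.002, 0.014, -0.615, 0, 0, 0]]]}}

```text
time: 24.37
tcp_pos: [0.5322, 0.2638, 0.0506]
tool_rot: [-179.9, -0.1, 154.7]
ft_force: [-0.4, 1.1, -0.4]
finger_gap: 0.0178
gripper_force: 59.5
```

Emit:
{"fn": "send_rows", "kwargs": {"plan": [[[0, 0, -0.003, 0, 0, 0], [0, 0, -0.007, 0, 0, 0], [0, 0, -0.007, 0, 0, 0], [0, 0, -0.007, 0, 0, 0], [0, 0, -0.007, 0, 0, 0]]]}}

```text
time: 24.78
tcp_pos: [0.5328, 0.2654, 0.0505]
tool_rot: [180.0, 0.0, 154.8]
ft_force: [0.3, 0.1, -1.9]
finger_gap: 0.0175
gripper_force: 59.5
```

Emit:
{"fn": "send_rows", "kwargs": {"plan": [[[0, 0, -0.005, 0, 0, 0], [0, 0, -0.008, 0, 0, 0], [0, 0, -0.008, 0, 0, 0], [0, 0, -0.008, 0, 0, 0], [0, 0, -0.008, 0, 0, 0]]]}}

```text
time: 25.2
tcp_pos: [0.5328, 0.2654, 0.0495]
tool_rot: [180.0, 0.0, 154.8]
ft_force: [-1.3, -0.4, 6.4]
finger_gap: 0.0174
gripper_force: 60.1
```

Contact. Release and withdraw, then check.

Emit:
{"fn": "send_rows", "kwargs": {"plan": [[[0, 0, 0, 0, 0, 0], [0, 0, 0, 0, 0, 0], [0, 0, 0, 0, 0, 0], [0, 0, 0, 0, 0, 0]]], "hand": -0.1}}

```text
time: 25.53
tcp_pos: [0.5326, 0.2653, 0.0488]
tool_rot: [-180.0, -0.0, 154.8]
ft_force: [0.0, -0.3, -0.2]
finger_gap: 0.0382
gripper_force: 0.0
```

Emit:
{"fn": "send_rows", "kwargs": {"plan": [[[0, 0, 0.1, 0, 0, 0], [0, 0, 0.3, 0, 0, 0], [0, 0, 0.55, 0, 0, 0], [0, 0, 0.8, 0, 0, 0], [0, 0, 1.0, 0, 0, 0]]]}}

```text
time: 25.95
tcp_pos: [0.5331, 0.2653, 0.2016]
tool_rot: [179.9, 0.1, 154.8]
ft_force: [1.0, 0.9, 0.3]
finger_gap: 0.0383
gripper_force: 0.0
```

Emit:
{"fn": "send_rows", "kwargs": {"plan": [[[0.1, 0.0, 0.2, 0, 0, 0], [0.25, 0.0, 0.3, 0, 0, 0], [0.25, 0, 0.3, 0, 0, 0], [0.25, 0, 0.3, 0, 0, 0], [0.25, 0, 0.3, 0, 0, 0]]]}}

```text
time: 26.37
tcp_pos: [0.5692, 0.2651, 0.2429]
tool_rot: [-179.9, -0.1, 154.8]
ft_force: [-0.3, -0.2, -0.1]
finger_gap: 0.0383
gripper_force: 0.0
```

```bash
python3 - <<'E'
from h import *
d=grab('side','d7');b=grab('scene','s7');w=grab('wrist','w7');s=sense();print(s['time'],s['tcp_pos'])
a=cv2.imread('pics/d7.png')[190:370,200:400];b=cv2.imread('pics/s7.png')[200:340,200:440];w=cv2.imread('pics/w7.png')[30:330,40:580]
cv2.imwrite('pics/crop7.png',np.vstack([np.hstack([cv2.resize(a,(300,270)),cv2.resize(b,(460,270))]),cv2.resize(w[:,:],(760,330))]))
E
```

```text
26.5167 [0.56878736 0.2652956  0.24258754]
```

View pics/crop7.png

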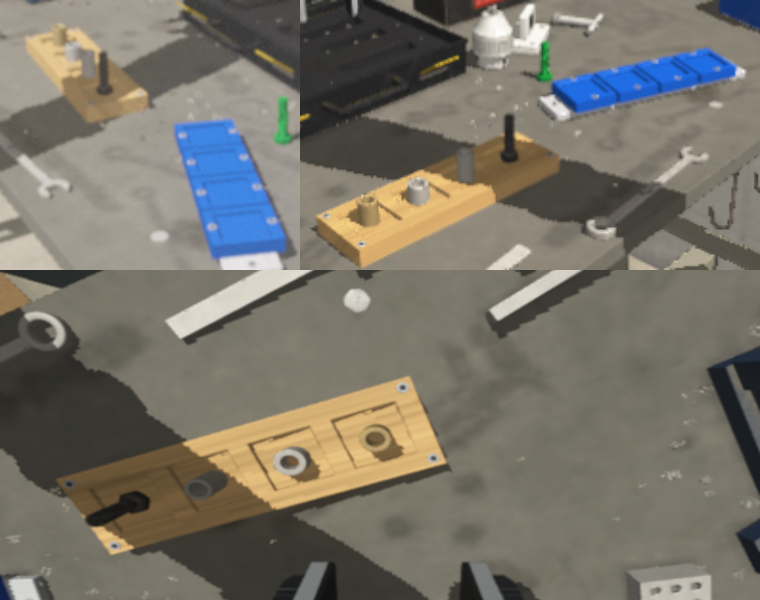

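All four parts stand upright in their pockets: in the wrist crop, bolt (125,508), sleeve (203,488), spacer (292,461), bronze (376,438). The gripper is clear of everything.

```bash
python3 -c "
from station import sign_off; print(sign_off())"
```

```text
the job is handed in; nothing more can be done
None
```

The job is handed in: bolt, sleeve, spacer and bronze bush stand upright in the rack from right to left, the reverse of the rail order, after about 26.5 s on the robot's clock.

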